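# Stow the tall socket in the latched drawer unit

## Task

Put the tall socket away: press the round button on top of the drawer unit so that the tray pops out, stand the tall socket upright in the empty pocket of the tray, then push the tray fully home until it clicks and stays shut by itself. Go gently: never lean on the unit, its button or its tray with more than 18 N, and do not disturb the other things on the bench.

Things in the scene. Friction and masses are not known exactly. Their poses are not given: they have to be found in the camera images.
- unit: Dark grey sheet-steel drawer unit, fixed to the bench, 180 mm deep (x) x 250 mm wide (y) x 96 mm high. Origin under its middle; its own -x is the front, where the tray comes out; z up. Turned at most about 0.2 rad from facing the robot.
- tray (a joint): Tray travel, m: 0 latched shut, 0.095 popped out, negative when pushed in past shut. A spring pushes it out: 1.5 N when out, 4 N when shut. To latch, it must go PAST 0 by 1 to 25 mm (a play in the catch, different in each unit, not visible): 6 to 8 N while it rides over the catch, a drop at the click, then a stiff buffer at once: 11 to 14 N has clicked. Let go, it comes back to 0 and stays.
- panel (a point): Centre of the width of the tray's flat grey front panel (244 mm wide, 12 mm thick, from 5 to 96 mm above the bench), on its front face, 60 mm above the bench; moves with the tray. Axes as the unit's: pushing home is towards +x. A bright trim, flush within 1 mm, covers the top 10 mm. Shut, the panel's back stands 26 mm off the unit's front edge: that is its proper place.
- pocket (a point): Centre of the floor of the empty round pocket in the tray, 14 mm above the bench; moves with the tray. 27 mm across, 16 mm deep, in a black block; 80 mm behind the panel's face. With the tray out it is 53 mm before the unit's front edge, open above. A low stowed socket (top 44 mm above the bench) stands 52 mm to either side along y. Inside the unit when shut.
- button_top (a point): Centre of the top of the round black release button, 26 mm across, 108 mm above the bench, 12 mm above the unit's top, near its right-hand edge seen from the robot. Sprung: starts to move at 2 N, lets the tray go about 5 mm down at 3 to 5 N, hard stop 9 mm down; rises again when let go. The tray then pops out by itself in about 1 to 2 s.
- tall_mid (a point): Centre, half-way up, of the tall steel socket: a plain cylinder, 24 mm across, 66 mm high, about 0.16 kg, loose, standing upright on the bench.
- short_mid (a point): Centre of the short, wide steel socket, 34 mm across, 34 mm high, loose, standing on the bench; to be left alone. It and the tall one may be in each other's place.
- wrench: Open-ended wrench lying on the bench, origin under its middle; to be left alone.
- spray: Upright blue can, 60 mm across, 170 mm high, origin under its middle; to be left alone.
Things that resemble listed ones, but are neither listed nor needed, are in the scene too. What is shaped like the part that bears tall_mid but purple is not meant.

How it is judged:
On the way, in this order (a step that is already met when the one before it is completed fails the run):
1. the button has released the tray and it has popped right out (value of joint tray above 0.085 m), for 0.2 s.
2. the tall socket stands upright in the pocket of the open tray (horizontal distance between tall_mid and pocket below 0.006 m and z of tall_mid in the frame of pocket between 0.028 and 0.038 m and angle between tall_mid's own z axis and vertical below 0.15 rad and value of joint tray above 0.06 m), for 0.2 s.
At the end, for the whole second after the job is handed in: The tray is latched shut (joint tray below 0.005 m) and at rest, and the tall socket stands in its pocket: within 6 mm of the pocket's axis, its centre 28 to 38 mm above the pocket floor, tilted less than 0.15 rad, at rest (horizontal distance between tall_mid and pocket below 0.006 m and z of tall_mid in the frame of pocket between 0.028 and 0.038 m and angle between tall_mid's own z axis and vertical below 0.15 rad and value of joint tray below 0.005 m and linear speed of tall below 0.02 m/s and velocity of joint tray below 0.01 m/s); the robot touches nothing.
It fails at once if the robot leans on the unit, its button or its tray with more than 18 N (contact force between any of the fingers, the arm and unit above 18 N).
It fails at once if the short socket, the wrench or the can is moved more than 20 mm (distance of any of short_mid, wrench, spray from where it was at the start of the episode above 0.02 m).
It also fails if it takes over 72 s, if anything falls off the work surface, if the arm or the gripper's body presses on something with over 40 N, if the wrist force passes 120 N, or if a joint passes its speed limit or range.

## Robot

A 7-joint arm with a two-finger parallel gripper is mounted at the origin on the work surface. World frame = base frame: x ahead of the robot, y to its left, z up, the work surface at z = 0. Lengths are in m, angles in rad, forces in N, time in s.
With the tool pointing down it reaches from about 0.375 to 0.925 m from the base axis. Payload 3.1 kg.
Tool frame: the origin (TCP) lies on the centre line of the jaws, within the pads' length; the fingertips stand bot.nose_length ahead of it and the grasp point (between the pads) is the TCP (bot.nose_length is the distance from the TCP to the fingertips, in m); z points along the fingers, y is the line along which they close (so a half turn about z gives the same grasp; the last joint's range is limited). The gripper opens to 85 mm and grips with 20 to 120 N. Pads are 22 mm wide; open, the fingers measure 114 mm over their backs; the gripper's body (76 mm by 85 mm) begins 54 mm behind the grasp point. The pads swing forward as they close: fully open they stand 13 mm farther back than shut.
Start: joints at [1.035, 0.383, 0.044, 1.598, -0.018, 1.161, -0.05], TCP at [0.276, -0.589, 0.25] pointing down, gripper open.
Joint ranges: [-2.61, 2.61], [-0.41, 2.15], [-1.48, 1.57], [0, 2.5], [-1.57, 4.71], [0.05, 1.97], [-2.85, 2.85]. Speed limits (rad/s): [2.79, 2.79, 3.14, 3.14, 3.14, 3.14, 3.14].

## Interface

Orientations are given as [roll, pitch, yaw] about the fixed x, y, z axes, in that order (R = Rz(yaw) Ry(pitch) Rx(roll)).
In Python, from rig import readout, snapshot, order, bot gives the robot as it stands.
- The arm moves only by the tool arm_command, never from a script. Its argument "plan" is a list of rows, each an object with "grip": the closure, from 0 (fully open) to 1 (shut); "linear": the shift along the world's x, y, z in m, a list of three; "spin": the turn about the world's z in rad. In form: [{"grip": grip, "linear": [dx, dy, dz], "spin": spin}, ...]. A call has 1 to 10 rows; each row is the pose to reach, as a shift and turn from the pose commanded when the call began; what a row does not reach only later rows make up. A row lasts 1/12 s, in which the tool goes at most 41.7 mm and 7.16 degrees, less where a joint would pass 70% of its speed; a pose out of reach is approached as far as the arm can. A call with a gripper value outside its range is refused whole. The fingers move at their own pace and stop on an object; "newtons" is the grip in N (left out, the last holds). Time passes only in rows, so rows that repeat a pose let the fingers close. It gives the time, the measured TCP pose, the force, the opening and the grip force at its end, in the units of the state.
- readout.sense(): the state, without advancing time (a new reading comes with each control period).
- snapshot(name): name is "side" or "top"; returns a dict with "color" (400x640x3 uint8, red, green, blue), "fx", "fy", "cx", "cy" (pixels), "dist" ([k1, k2, p1, p2, k3] as OpenCV has them; the pictures are not rectified), "R" (3x3) and "t" (3): a world point X has camera coordinates R X + t. Camera axes: x right, y down, z forward; pixel columns grow to the right and rows downward; lengths in m; the calibration is good to about 2 mm. A picture is of the moment at which its call begins. There is no depth.
- order.hand_in(): hands the job in; it is judged then, once.
The state is a dict: "time_s": time; "joint_positions": joint angles; "dq": joint speeds; "effort": joint torques, N m; "tool_pos": TCP position; "ee_rot": TCP orientation; "force": force on the tool from outside, world axes, zero at the start; "torque": the same for the moment, N m; "gripper_width": finger opening in m; "gripper_force": force on a finger pad.
Only numpy, scipy, OpenCV 4.12 (cv2) and the standard library are available. Lean on these libraries where they do the work, as an engineer would, in place of code of your own. Each camera call takes 0.05 s, during which the arm holds its last target. There are 200 camera calls.

## Working session

There is one attempt and no reset: what is moved stays moved. The work goes in short steps, Python scripts to look and compute and a tool call to move; the robot and the scene stay as the last step left them, time stands still between calls to the robot, and variables do not carry over. Pictures are saved under pics/ and viewed, at most 10 in all, crops included, and the job is handed in when it is done.

Besides the shell and the picture viewer there is one more tool, called after "Call:" as name(argument=value, ...), one argument or row to a line, values as JSON. arm_command: Moves the arm, as the interface text tells. Its arguments: {"type":"object","properties":{"plan":{"type":"array"},"newtons":{"type":"number"}},"required":["plan"]}

```bash
mkdir -p pics; ls; cat > h.py <<'E'
import numpy as np, cv2, json
from rig import readout, snapshot, order, bot
def save(s,n): cv2.imwrite(f'pics/{n}.png', s['color'][:,:,::-1])
def K(s): return np.array([[s['fx'],0,s['cx']],[0,s['fy'],s['cy']],[0,0,1.]])
def ray(s,uv):
    p=cv2.undistortPoints(np.array([[uv]],float),K(s),np.array(s['dist'],float))[0,0]
    R=np.array(s['R']);t=np.array(s['t']);return -R.T@t, R.T@np.array([p[0],p[1],1])
def onz(s,uv,z):
    o,d=ray(s,uv);return o+d*(z-o[2])/d[2]
def proj(s,X):
    R=np.array(s['R']);t=np.array(s['t'])
    return cv2.projectPoints(np.array(X,float).reshape(-1,1,3),cv2.Rodrigues(R)[0],t,K(s),np.array(s['dist'],float))[0][:,0]
def tri(s1,u1,s2,u2):
    o1,d1=ray(s1,u1);o2,d2=ray(s2,u2)
    a=np.linalg.lstsq(np.c_[d1,-d2],o2-o1,rcond=None)[0]
    p,q=o1+a[0]*d1,o2+a[1]*d2;return (p+q)/2,np.linalg.norm(p-q)
E
python3 - <<'E'
from h import *
for n in('side','top'):
    s=snapshot(n);save(s,n+'0');R=np.array(s['R']);print(n,-R.T@s['t'],R[2],s['fx'])
print(readout.sense(),bot.nose_length)
E
```

```text
pics
side [ 0.47299848 -0.99569076  0.68837418] [ 0.08425002  0.80876601 -0.58206484] 490.2038491938749
top [ 0.45606769 -0.14949709  1.03179206] [ 0.13012614 -0.01829787 -0.99132859] 371.0736321081686
{'time_s': 0.1, 'joint_positions': array([ 1.03520514,  0.3837653 ,  0.04381889,  1.59941883, -0.01787282,
        1.16122107, -0.04988735]), 'dq': array([-0.00086019, -0.0040001 ,  0.0002415 , -0.00336727,  0.00021991,
        0.00073505,  0.00057915]), 'effort': array([ 2.51456942e-03, -4.34728575e+01,  1.02885280e+00, -2.50453788e+01,
        1.07707080e-02,  5.38977285e-03,  1.33101960e-05]), 'tool_pos': array([ 0.27521878, -0.58795738,  0.2490038 ]), 'ee_rot': array([-3.13917645e+00,  1.45442187e-04,  4.37911157e-01]), 'force': array([-0.11926261, -0.76661059,  0.53729538]), 'torque': array([ 0.01831883,  0.00802404, -0.01991955]), 'gripper_force': 0.0, 'gripper_width': 0.08549044412215961} 0.019
```

View pics/top0.png

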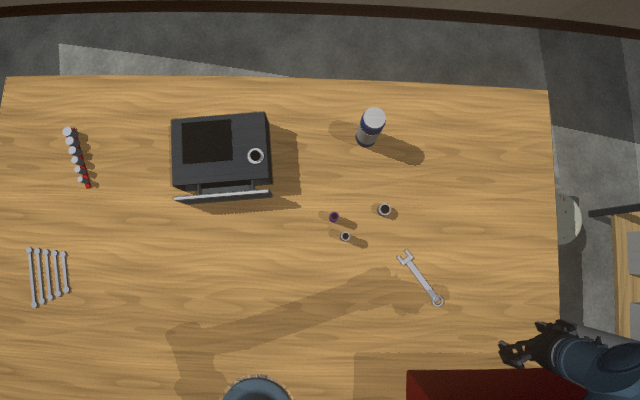

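View pics/side0.png

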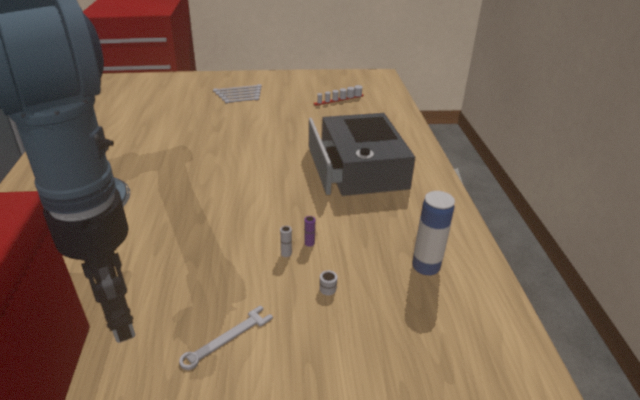

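The top view shows the unit at (221,150) with its button at (255,156), the can at (371,127) and the wrench at (420,278). There are three socket-like things, seen in top / side:
- **Silver, slim and tall:** (345,236) / (286,241). This fits tall_mid.
- **Purple:** (334,216) / (310,230). This is the decoy.
- **Silver, wide and low:** (385,209) / (328,282). This is the short one.

I'll confirm with an enlarged crop and measure.

```bash
python3 - <<'E'
from h import *
S=snapshot('side');T=snapshot('top')
def crop(s,x,y,w,h,f): return cv2.resize(s['color'][y:y+h,x:x+w,::-1],None,fx=f,fy=f,interpolation=cv2.INTER_CUBIC)
a=crop(T,310,190,100,75,4);b=crop(S,265,205,100,100,4)[:300];c=crop(T,160,100,133,100,3);d=crop(S,300,105,133,100,3)
im=np.vstack([np.hstack([a,b]),np.hstack([c,np.zeros((300,1,3),np.uint8),d,np.zeros((300,1,3),np.uint8)])])
cv2.imwrite('pics/crop1.png',im)
def blobs(s,m,box):
    x,y,w,h=box;M=np.zeros(m.shape,np.uint8);M[y:y+h,x:x+w]=m[y:y+h,x:x+w]
    n,l,st,c=cv2.connectedComponentsWithStats(M)
    return [(st[i].tolist(),c[i].round(1).tolist()) for i in range(1,n) if st[i,4]>15]
for nm,s,box in(('T',T,(315,195,90,60)),('S',S,(270,210,80,90))):
    hsv=cv2.cvtColor(s['color'],cv2.COLOR_RGB2HSV)
    print(nm,blobs(s,((hsv[...,1]<60)).astype(np.uint8),box))
hsv=cv2.cvtColor(T['color'],cv2.COLOR_RGB2HSV)
print('btn ring',blobs(T,(hsv[...,2]>110).astype(np.uint8),(240,140,30,30)))
print('btn dark',blobs(T,(hsv[...,2]<45).astype(np.uint8),(246,146,18,20)))
hs=cv2.cvtColor(S['color'],cv2.COLOR_RGB2HSV)
print('btnS ring',blobs(S,(hs[...,2]>110).astype(np.uint8),(352,142,28,22)))
print('btnS dark',blobs(S,(hs[...,2]<45).astype(np.uint8),(356,144,18,14)))
# trim
M=((hsv[...,2]>110)&(hsv[...,1]<60)).astype(np.uint8);print('trim',blobs(T,M,(165,180,115,30)))
for p in [(345,236)]: print('tall',onz(T,p,.066))
print('short',onz(T,(385,209),.034),'btn',onz(T,(255.5,156),.108))
for p in [(172,120),(265,112),(272,180),(174,189)]: print('unit',onz(T,p,.096))
E
```

```text
T [([378, 203, 13, 13, 83], [383.6, 209.4]), ([340, 232, 10, 9, 48], [344.5, 236.1])]
S [([280, 226, 12, 31, 305], [285.7, 241.2]), ([320, 270, 18, 25, 325], [327.8, 282.9])]
btn ring [([247, 148, 17, 16, 118], [255.0, 155.5])]
btn dark [([251, 151, 9, 9, 66], [254.9, 155.1])]
btnS ring [([356, 150, 18, 9, 69], [364.7, 154.1])]
btnS dark []
trim [([174, 189, 95, 11, 319], [220.3, 194.2])]
tall [ 0.48325112 -0.2222932   0.066     ]
short [ 0.56011589 -0.33205476  0.034     ] btn [0.67806422 0.01323185 0.108     ]
unit [0.77236508 0.24269739 0.096     ]
unit [ 0.80041402 -0.00285172  0.096     ]
unit [ 0.61941589 -0.03030191  0.096     ]
unit [0.58854585 0.22084581 0.096     ]
```

View pics/crop1.png

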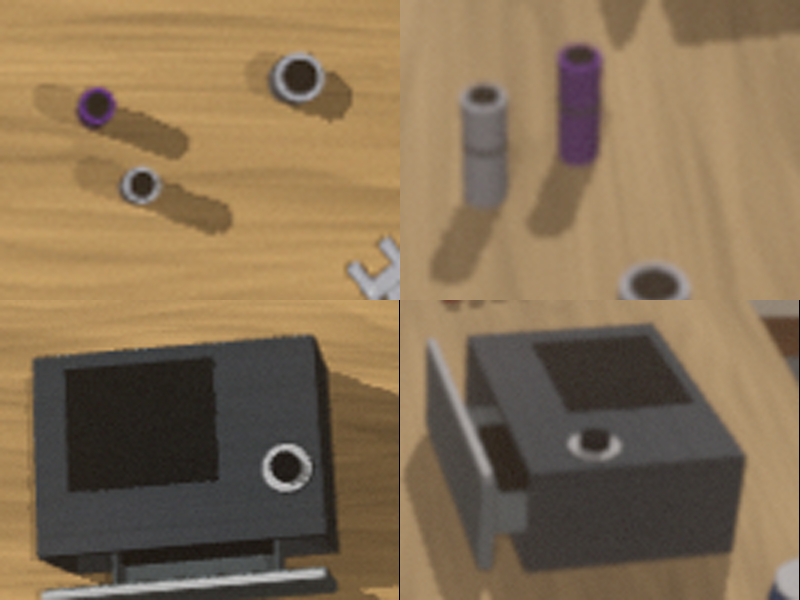

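The crop confirms it: the slim silver cylinder at top (345,236) / side (286,241) is the tall socket. Purple stands beside it at (334,216), and the wide silver short one is at (385,209). The button is at about (0.680, 0.014), and the unit measures 0.253 x 0.185 m with yaw about 0.12. Next I move towards the button with the gripper closed.

Call:
arm_command(
  plan=[
    {"grip": 1, "linear": [0.02, 0.03, 0], "spin": 0},
    {"grip": 1, "linear": [0.04, 0.06, 0], "spin": 0},
    {"grip": 1, "linear": [0.06, 0.09, 0], "spin": 0},
    {"grip": 1, "linear": [0.08, 0.12, 0], "spin": 0},
    {"grip": 1, "linear": [0.1, 0.15, 0], "spin": 0},
    {"grip": 1, "linear": [0.12, 0.18, 0], "spin": 0},
    {"grip": 1, "linear": [0.14, 0.21, 0], "spin": 0},
    {"grip": 1, "linear": [0.16, 0.24, 0], "spin": 0},
    {"grip": 1, "linear": [0.18, 0.27, 0], "spin": 0},
    {"grip": 1, "linear": [0.2, 0.3, 0], "spin": 0},
  ],
  newtons=20,
)

```text
time_s: 1.03
tool_pos: [0.4761, -0.2871, 0.2502]
ee_rot: [3.142, 0.0, 0.438]
force: [-0.4, -0.5, 0.5]
gripper_width: -0.0001
gripper_force: 0.0
```

Call:
arm_command(
  plan=[
    {"grip": 1, "linear": [0.02, 0.03, 0], "spin": 0},
    {"grip": 1, "linear": [0.04, 0.06, 0], "spin": 0},
    {"grip": 1, "linear": [0.06, 0.09, 0], "spin": 0},
    {"grip": 1, "linear": [0.08, 0.12, -0.01], "spin": 0},
    {"grip": 1, "linear": [0.1, 0.15, -0.02], "spin": 0},
    {"grip": 1, "linear": [0.12, 0.18, -0.03], "spin": 0},
    {"grip": 1, "linear": [0.14, 0.21, -0.05], "spin": 0},
    {"grip": 1, "linear": [0.16, 0.24, -0.07], "spin": 0},
    {"grip": 1, "linear": [0.18, 0.27, -0.09], "spin": 0},
    {"grip": 1, "linear": [0.204, 0.303, -0.1], "spin": 0},
  ],
)

```text
time_s: 1.87
tool_pos: [0.6777, 0.0141, 0.1467]
ee_rot: [-3.14, 0.006, 0.437]
force: [0.7, -0.5, 0.0]
gripper_width: 0.0001
gripper_force: 0.0
```

Call:
arm_command(
  plan=[
    {"grip": 1, "linear": [0, 0, 0], "spin": 0},
    {"grip": 1, "linear": [0, 0, 0], "spin": 0},
    {"grip": 1, "linear": [0, 0, 0], "spin": 0},
    {"grip": 1, "linear": [0, 0, 0], "spin": 0},
  ],
)

```text
time_s: 2.2
tool_pos: [0.6793, 0.0117, 0.1506]
ee_rot: [3.14, 0.001, 0.435]
force: [-0.1, -0.8, -0.3]
gripper_width: -0.0002
gripper_force: 0.0
```

Call:
arm_command(
  plan=[
    {"grip": 1, "linear": [0, 0, -0.008], "spin": 0},
    {"grip": 1, "linear": [0, 0, -0.015], "spin": 0},
    {"grip": 1, "linear": [0, 0, -0.02], "spin": 0},
    {"grip": 1, "linear": [0, 0, -0.022], "spin": 0},
    {"grip": 1, "linear": [0, 0, -0.024], "spin": 0},
    {"grip": 1, "linear": [0, 0, -0.025], "spin": 0},
    {"grip": 1, "linear": [0, 0, -0.026], "spin": 0},
    {"grip": 1, "linear": [0, 0, -0.026], "spin": 0},
  ],
)

```text
time_s: 2.87
tool_pos: [0.6796, 0.0141, 0.1244]
ee_rot: [-3.142, -0.001, 0.438]
force: [-0.1, -0.3, -0.1]
gripper_width: 0.0003
gripper_force: 0.0
```

Call:
arm_command(
  plan=[
    {"grip": 1, "linear": [0, 0, -0.001], "spin": 0},
    {"grip": 1, "linear": [0, 0, -0.002], "spin": 0},
    {"grip": 1, "linear": [0, 0, -0.003], "spin": 0},
    {"grip": 1, "linear": [0, 0, -0.003], "spin": 0},
  ],
)

```text
time_s: 3.2
tool_pos: [0.6798, 0.0145, 0.1217]
ee_rot: [-3.142, -0.001, 0.438]
force: [-0.2, 0.1, 2.3]
gripper_width: -0.0
gripper_force: 1.1
```

```bash
python3 - <<'E'
from h import *
T=snapshot('top');S=snapshot('side')
a=cv2.resize(T['color'][110:210,160:293,::-1],None,fx=3,fy=3,interpolation=cv2.INTER_CUBIC)
b=cv2.resize(S['color'][85:185,300:433,::-1],None,fx=3,fy=3,interpolation=cv2.INTER_CUBIC)
cv2.imwrite('pics/c2.png',np.hstack([a,b]))
print(proj(T,[.68,.014,.108]),proj(S,[.68,.014,.108]))
E
```

```text
[[255.24178148 155.25105699]] [[362.50431055 150.11004347]]
```

Contact has begun at 2.3 N, so I keep going in 1 mm steps.

Call:
arm_command(
  plan=[
    {"grip": 1, "linear": [0, 0, -0.001], "spin": 0},
    {"grip": 1, "linear": [0, 0, -0.002], "spin": 0},
    {"grip": 1, "linear": [0, 0, -0.003], "spin": 0},
    {"grip": 1, "linear": [0, 0, -0.003], "spin": 0},
  ],
)

```text
time_s: 3.63
tool_pos: [0.6797, 0.0145, 0.1184]
ee_rot: [-3.141, -0.001, 0.438]
force: [0.4, 1.1, 3.1]
gripper_width: 0.0001
gripper_force: 1.4
```

Call:
arm_command(
  plan=[
    {"grip": 1, "linear": [0, 0, -0.001], "spin": 0},
    {"grip": 1, "linear": [0, 0, -0.002], "spin": 0},
    {"grip": 1, "linear": [0, 0, -0.002], "spin": 0},
  ],
)

```text
time_s: 3.88
tool_pos: [0.6798, 0.0144, 0.118]
ee_rot: [3.141, -0.001, 0.438]
force: [-2.6, 1.0, 9.2]
gripper_width: 0.0001
gripper_force: 4.1
```

Call:
arm_command(
  plan=[
    {"grip": 1, "linear": [0, 0, 0.02], "spin": 0},
    {"grip": 1, "linear": [0, 0, 0.05], "spin": 0},
    {"grip": 1, "linear": [0, 0, 0.08], "spin": 0},
    {"grip": 0.3, "linear": [0, -0.03, 0.1], "spin": 0},
    {"grip": 0.3, "linear": [-0.02, -0.06, 0.1], "spin": 0},
    {"grip": 0.3, "linear": [-0.04, -0.09, 0.1], "spin": 0},
    {"grip": 0.3, "linear": [-0.06, -0.12, 0.1], "spin": 0},
    {"grip": 0.3, "linear": [-0.07, -0.13, 0.1], "spin": 0},
    {"grip": 0.3, "linear": [-0.07, -0.13, 0.1], "spin": 0},
  ],
)

```text
time_s: 4.63
tool_pos: [0.6057, -0.1229, 0.2152]
ee_rot: [3.14, 0.005, 0.428]
force: [-0.0, -0.7, 0.3]
gripper_width: 0.0602
gripper_force: 0.0
```

```bash
python3 - <<'E'
from h import *
T=snapshot('top');S=snapshot('side')
a=cv2.resize(T['color'][110:260,160:293,::-1],None,fx=3,fy=3,interpolation=cv2.INTER_CUBIC)
b=cv2.resize(S['color'][85:235,285:418,::-1],None,fx=3,fy=3,interpolation=cv2.INTER_CUBIC)
cv2.imwrite('pics/c2.png',np.hstack([a,b]))
def blob(s,m,box):
    x,y,w,h=box;M=np.zeros(m.shape,np.uint8);M[y:y+h,x:x+w]=m[y:y+h,x:x+w]
    n,l,st,c=cv2.connectedComponentsWithStats(M);i=1+np.argmax(st[1:,4]);return st[i].tolist(),c[i].round(1).tolist()
h=cv2.cvtColor(T['color'],cv2.COLOR_RGB2HSV)
print(blob(T,(h[...,1]<60).astype(np.uint8),(330,225,30,20)))
print(blob(T,((h[...,2]<70)).astype(np.uint8),(338,230,14,12)),onz(T,(344.5,236),.066),onz(T,(345,236.3),.066),'purple',onz(T,(334,216),.066))
print(tri(T,(344.8,236.2),S,(286,228.7)))
print(readout.sense()['time_s'])
E
```

```text
([340, 232, 10, 9, 54], [344.6, 236.3])
([343, 233, 5, 6, 24], [345.1, 235.7]) [ 0.48321533 -0.22099311  0.066     ] [ 0.48247499 -0.22231014  0.066     ] purple [ 0.53445643 -0.19241641  0.066     ]
(array([ 0.48573906, -0.221835  ,  0.06533645]), np.float64(0.006000455108901214))
4.7333
```

View pics/c2.png

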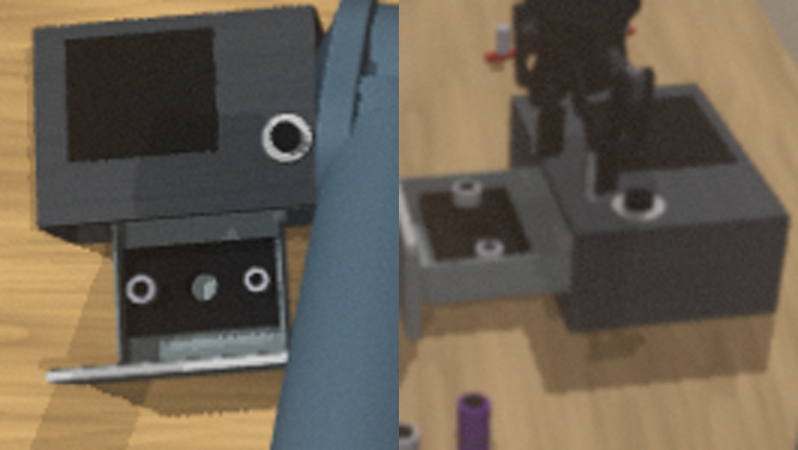

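The tray is out. In the crop the pocket is at (204,288), which is top pixel (228,206), between two stowed sockets at (140,289) and (256,279). I refine the pocket and socket positions while moving over the tall socket.

Call:
arm_command(
  plan=[
    {"grip": 0.3, "linear": [-0.03, -0.025, 0], "spin": 0},
    {"grip": 0.3, "linear": [-0.06, -0.05, 0], "spin": 0},
    {"grip": 0.3, "linear": [-0.09, -0.08, 0], "spin": 0},
    {"grip": 0.3, "linear": [-0.12, -0.1, -0.01], "spin": 0.02},
    {"grip": 0.3, "linear": [-0.127, -0.107, -0.03], "spin": 0.04},
    {"grip": 0.3, "linear": [-0.127, -0.107, -0.05], "spin": 0.06},
    {"grip": 0.3, "linear": [-0.127, -0.107, -0.07], "spin": 0.06},
    {"grip": 0.3, "linear": [-0.127, -0.107, -0.08], "spin": 0.06},
    {"grip": 0.3, "linear": [-0.127, -0.107, -0.08], "spin": 0.06},
  ],
)

```text
time_s: 5.48
tool_pos: [0.4816, -0.2201, 0.1336]
ee_rot: [-3.136, 0.003, 0.501]
force: [-0.0, 0.5, -0.5]
gripper_width: 0.0595
gripper_force: 0.0
```

```bash
python3 - <<'E'
from h import *
T=snapshot('top');S=snapshot('side')
print('side proj tall mid',proj(S,[[.483,-.2215,.033],[.483,-.2215,.066]]))
h=cv2.cvtColor(T['color'],cv2.COLOR_RGB2HSV)
M=np.zeros(h.shape[:2],np.uint8);b=(198,186,58,40);M[b[1]:b[1]+b[3],b[0]:b[0]+b[2]]=(h[b[1]:b[1]+b[3],b[0]:b[0]+b[2],2]>75)
n,l,st,c=cv2.connectedComponentsWithStats(M)
for i in range(1,n):
    if st[i,4]>8: print(st[i],c[i])
im=cv2.resize(T['color'][180:235,160:260,::-1],None,fx=8,fy=8,interpolation=cv2.INTER_CUBIC)
im2=cv2.resize(S['color'][130:205,270:400,::-1],None,fx=6.1,fy=6.1,interpolation=cv2.INTER_CUBIC)[:160]
cv2.imwrite('pics/c3.png',im)
print('pocket',onz(T,(228,206),.03),onz(T,(228,206),.014)); 
print('stowed',onz(T,(206.7,206.3),.044),onz(T,(245.3,203),.044))
print(readout.sense()['tool_pos'],readout.sense()['time_s'])
E
```

```text
side proj tall mid [[283.46273182 240.97069146]
 [283.14658318 228.47524238]]
[198 186   3  40  67] [198.43283582 208.86567164]
[202 186  47   7 221] [221.74208145 187.99547511]
[204 186  51  40 314] [236.0955414  218.77070064]
[255 186   1  11  11] [255. 191.]
[241 199   9   8  45] [245.06666667 202.53333333]
[202 201  10  10  63] [206.52380952 205.82539683]
[224 202   8   8  53] [227.67924528 205.41509434]
pocket [0.55575409 0.09441765 0.03      ] [0.55734622 0.0983133  0.014     ]
stowed [0.55174509 0.14847334 0.044     ] [0.56387974 0.04496384 0.044     ]
[ 0.48356535 -0.22147932  0.13636696] 5.5833
```

View pics/c3.png

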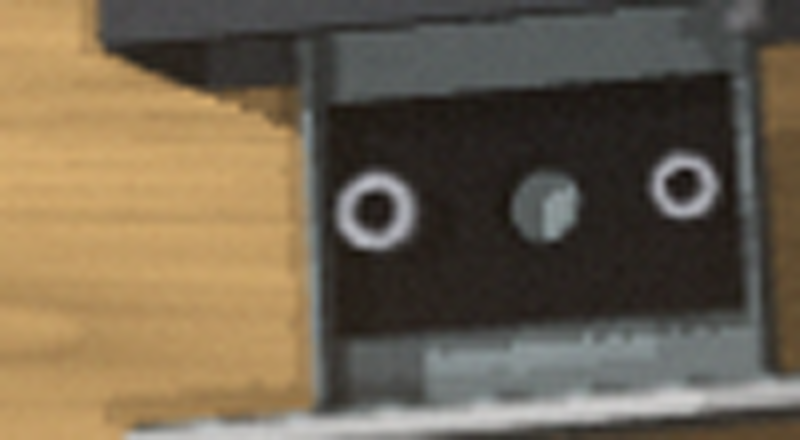

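Pocket rim centre in the top view is at (227.75,205.25), with the stowed sockets at (206.5,205.8) and (245.1,202.7). Their midpoint and spacing of about 104 mm agree with the given sizes. I descend on the tall socket.

Call:
arm_command(
  plan=[
    {"grip": 0.3, "linear": [0.001, 0, -0.02], "spin": 0},
    {"grip": 0.3, "linear": [0.001, 0, -0.04], "spin": 0},
    {"grip": 0.3, "linear": [0.001, 0, -0.06], "spin": 0},
    {"grip": 0.3, "linear": [0.001, 0, -0.075], "spin": 0},
    {"grip": 0.3, "linear": [0.001, 0, -0.083], "spin": 0},
    {"grip": 0.3, "linear": [0.001, 0, -0.085], "spin": 0},
    {"grip": 0.3, "linear": [0.001, 0, -0.085], "spin": 0},
  ],
)

```text
time_s: 6.17
tool_pos: [0.4843, -0.2228, 0.0519]
ee_rot: [3.141, -0.001, 0.499]
force: [-0.2, -0.5, -0.4]
gripper_width: 0.06
gripper_force: 0.0
```

Call:
arm_command(
  plan=[
    {"grip": 0.5, "linear": [0, 0, 0], "spin": 0},
    {"grip": 0.6, "linear": [0, 0, 0], "spin": 0},
    {"grip": 0.65, "linear": [0, 0, 0], "spin": 0},
    {"grip": 0.7, "linear": [0, 0, 0], "spin": 0},
    {"grip": 0.75, "linear": [0, 0, 0], "spin": 0},
    {"grip": 0.8, "linear": [0, 0, 0], "spin": 0},
    {"grip": 0.9, "linear": [0, 0, 0], "spin": 0},
    {"grip": 1, "linear": [0, 0, 0], "spin": 0},
    {"grip": 1, "linear": [0, 0, 0], "spin": 0},
    {"grip": 1, "linear": [0, 0, 0], "spin": 0},
  ],
  newtons=30,
)

```text
time_s: 7.0
tool_pos: [0.484, -0.2233, 0.0522]
ee_rot: [3.141, -0.001, 0.498]
force: [-0.5, 1.0, 5.0]
gripper_width: 0.0229
gripper_force: 29.5
```

Call:
arm_command(
  plan=[
    {"grip": 1, "linear": [0, 0, 0.01], "spin": 0},
    {"grip": 1, "linear": [0, 0, 0.03], "spin": 0},
    {"grip": 1, "linear": [0, 0, 0.06], "spin": 0},
    {"grip": 1, "linear": [0, 0, 0.09], "spin": 0},
    {"grip": 1, "linear": [0.005, 0.02, 0.12], "spin": 0},
    {"grip": 1, "linear": [0.013, 0.055, 0.14], "spin": 0},
    {"grip": 1, "linear": [0.02, 0.09, 0.14], "spin": 0},
    {"grip": 1, "linear": [0.028, 0.125, 0.14], "spin": 0},
    {"grip": 1, "linear": [0.036, 0.16, 0.14], "spin": 0},
    {"grip": 1, "linear": [0.042, 0.19, 0.14], "spin": 0},
  ],
)

```text
time_s: 7.83
tool_pos: [0.525, -0.0301, 0.1915]
ee_rot: [-3.141, -0.0, 0.499]
force: [-0.7, 0.4, -2.3]
gripper_width: 0.0233
gripper_force: 29.7
```

Call:
arm_command(
  plan=[
    {"grip": 1, "linear": [0.007, 0.03, 0], "spin": 0},
    {"grip": 1, "linear": [0.014, 0.06, 0], "spin": 0},
    {"grip": 1, "linear": [0.021, 0.09, 0], "spin": 0},
    {"grip": 1, "linear": [0.027, 0.115, 0], "spin": 0},
    {"grip": 1, "linear": [0.03, 0.126, 0], "spin": 0},
    {"grip": 1, "linear": [0.03, 0.127, 0], "spin": 0},
    {"grip": 1, "linear": [0.03, 0.127, 0], "spin": 0},
    {"grip": 1, "linear": [0.03, 0.127, 0], "spin": 0},
  ],
)

```text
time_s: 8.5
tool_pos: [0.5549, 0.0911, 0.1908]
ee_rot: [3.14, 0.002, 0.495]
force: [0.1, -0.3, -1.5]
gripper_width: 0.0227
gripper_force: 29.7
```

```bash
python3 - <<'E'
from h import *
T=snapshot('top');S=snapshot('side')
p=readout.sense();print(p['tool_pos'],p['ee_rot'],p['gripper_width'])
t=p['tool_pos']
a=cv2.resize(T['color'][150:250,170:303,::-1],None,fx=3,fy=3,interpolation=cv2.INTER_CUBIC)
b=cv2.resize(S['color'][75:215,270:403,::-1],None,fx=3,fy=3,interpolation=cv2.INTER_CUBIC)
cv2.imwrite('pics/c4.png',np.hstack([np.vstack([a,np.zeros((120,399,3),np.uint8)]),b]))
print(proj(T,[t+[0,0,.014],t-[0,0,.052]]),proj(S,[t+[0,0,.014],t-[0,0,.052],[.556,.0945,.03]]))
E
```

```text
[0.55514459 0.09080652 0.19097983] [3.14043673e+00 1.72104660e-03 4.93678480e-01] 0.023105069437243112
[[211.27128143 198.03496627]
 [218.87953699 201.50991496]] [[308.7060678   99.99858665]
 [308.38720641 124.82588268]
 [308.14130991 161.97855648]]
```

View pics/c4.png

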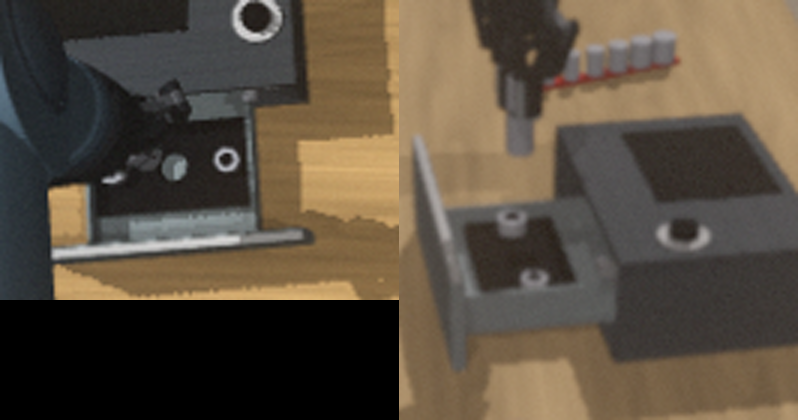

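The socket hangs straight in the gripper: side pixel (310,115), bottom at row 127. The pocket is to its lower right in the top view. I lower to just above the stowed sockets' height so both can be compared in one image.

Call:
arm_command(
  plan=[
    {"grip": 1, "linear": [0, 0, -0.03], "spin": 0},
    {"grip": 1, "linear": [0, 0, -0.06], "spin": 0},
    {"grip": 1, "linear": [0, 0, -0.08], "spin": 0},
    {"grip": 1, "linear": [0, 0, -0.092], "spin": 0},
    {"grip": 1, "linear": [0, 0, -0.095], "spin": 0},
    {"grip": 1, "linear": [0, 0, -0.095], "spin": 0},
    {"grip": 1, "linear": [0, 0, -0.095], "spin": 0},
    {"grip": 1, "linear": [0, 0, -0.095], "spin": 0},
  ],
)

```text
time_s: 9.27
tool_pos: [0.557, 0.0942, 0.0982]
ee_rot: [3.14, -0.003, 0.497]
force: [-0.4, 0.9, -0.6]
gripper_width: 0.0234
gripper_force: 29.7
```

```bash
python3 - <<'E'
from h import *
T=snapshot('top');S=snapshot('side')
p=readout.sense();t=p['tool_pos'];print(t,p['force'],p['ee_rot'])
a=cv2.resize(T['color'][170:230,180:270,::-1],None,fx=4,fy=4,interpolation=cv2.INTER_CUBIC)
b=cv2.resize(S['color'][125:195,270:355,::-1],None,fx=5,fy=5,interpolation=cv2.INTER_CUBIC)
im=np.zeros((350,785,3),np.uint8);im[:240,:360]=a;im[:,360:]=b
cv2.imwrite('pics/c5.png',im)
for z in(.044,.03):
  P=[onz(T,u,zz) for u,zz in(((206.5,205.8),.044),((245.1,202.65),.044),((227.75,205.25),.03))]
print(P,(P[0]+P[1])/2)
print('S stowed',proj(S,P),'tcp bottom',proj(S,[t-[0,0,.052]]))
h=cv2.cvtColor(S['color'],cv2.COLOR_RGB2HSV)
M=np.zeros(h.shape[:2],np.uint8);M[130:180,285:330]=(h[130:180,285:330,2]>105)&(h[130:180,285:330,1]<60)
n,l,st,c=cv2.connectedComponentsWithStats(M)
for i in range(1,n):
    if st[i,4]>8: print(st[i],c[i])
E
```

```text
[0.55675961 0.09433379 0.09801582] [ 0.47322352  0.08327481 -1.18824436] [ 3.14049087e+00 -3.07164475e-03  4.97756293e-01]
[array([0.55307393, 0.14910681, 0.044     ]), array([0.56480535, 0.04555297, 0.044     ]), array([0.55777801, 0.09522485, 0.03      ])] [0.55893964 0.09732989 0.044     ]
S stowed [[305.68810869 146.95138797]
 [313.07490065 167.19427373]
 [308.80480689 161.81707823]] tcp bottom [[308.5077507  156.67134021]]
[285 143  18  31 137] [289.39416058 158.41605839]
[303 145   3   5  11] [304.         147.18181818]
[308 149   4   9  23] [309.         153.95652174]
[312 166   8   6  31] [315.70967742 169.22580645]
```

View pics/c5.png

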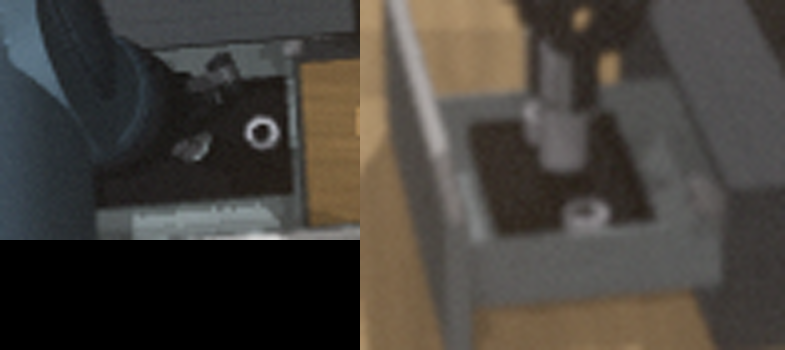

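Call:
arm_command(
  plan=[
    {"grip": 1, "linear": [0.002, 0, 0], "spin": 0},
    {"grip": 1, "linear": [0.002, 0, -0.006], "spin": 0},
    {"grip": 1, "linear": [0.002, 0, -0.012], "spin": 0},
    {"grip": 1, "linear": [0.002, 0, -0.015], "spin": 0},
    {"grip": 1, "linear": [0.002, 0, -0.017], "spin": 0},
    {"grip": 1, "linear": [0.002, 0, -0.019], "spin": 0},
    {"grip": 1, "linear": [0.002, 0, -0.02], "spin": 0},
    {"grip": 1, "linear": [0.002, 0, -0.02], "spin": 0},
  ],
)

```text
time_s: 10.03
tool_pos: [0.5626, 0.0949, 0.0816]
ee_rot: [3.137, -0.009, 0.498]
force: [-1.8, -1.7, 19.1]
gripper_width: 0.0232
gripper_force: 31.9
```

Blocked at the rim level, so I ease off and look.

Call:
arm_command(
  plan=[
    {"grip": 1, "linear": [0, 0, 0.003], "spin": 0},
    {"grip": 1, "linear": [0, 0, 0.005], "spin": 0},
    {"grip": 1, "linear": [0, 0, 0.005], "spin": 0},
    {"grip": 1, "linear": [0, 0, 0.005], "spin": 0},
  ],
)

```text
time_s: 10.37
tool_pos: [0.5579, 0.0942, 0.082]
ee_rot: [3.141, -0.001, 0.498]
force: [-1.1, -0.7, 6.4]
gripper_width: 0.0236
gripper_force: 30.5
```

```bash
python3 - <<'E'
from h import *
T=snapshot('top');S=snapshot('side')
p=readout.sense();t=p['tool_pos'];print(t,p['force'],p['ee_rot'])
a=cv2.resize(T['color'][165:225,195:265,::-1],None,fx=5,fy=5,interpolation=cv2.INTER_CUBIC)
b=cv2.resize(S['color'][125:190,280:350,::-1],None,fx=6,fy=6,interpolation=cv2.INTER_CUBIC)
im=np.zeros((390,770,3),np.uint8);im[:300,:350]=a;im[:,350:]=b
cv2.imwrite('pics/c6.png',im)
print(proj(S,[t-[0,0,.052]]))
g=S['color'].mean(2)
for r in range(150,160): print(r,g[r,302:320].astype(int))
E
```

```text
[0.55786937 0.0942384  0.0819848 ] [-1.36123293 -0.73691712  7.14549504] [ 3.14121068e+00 -6.21318230e-04  4.98008213e-01]
[[308.86662255 162.01733475]]
150 [60 79 86 80 79 85 87 85 90 88 67 46 41 43 41 45 36 32]
151 [56 81 90 90 84 82 76 76 85 87 65 47 44 46 41 42 38 32]
152 [53 74 91 92 92 90 85 83 86 87 69 52 54 54 57 51 43 37]
153 [44 61 74 85 90 95 98 90 91 90 78 73 68 64 62 55 45 37]
154 [ 47  42  49  65  83  95 104  99  95  94  90  87  81  67  55  42  41  37]
155 [ 44  42  40  55  81  96 102 107 101  98  97  90  84  69  48  43  40  37]
156 [ 43  42  41  55  80  97 104 106 103 100  95  90  84  65  49  40  38  36]
157 [ 50  42  44  54  82  99 104 107 106 100  94  90  85  67  49  39  43  41]
158 [ 48  41  47  60  81  99 106 108 106 101  98  95  84  67  50  41  43  38]
159 [ 45  41  43  56  84  96 107 107 107 103  98  92  79  64  47  41  40  39]
```

View pics/c6.png

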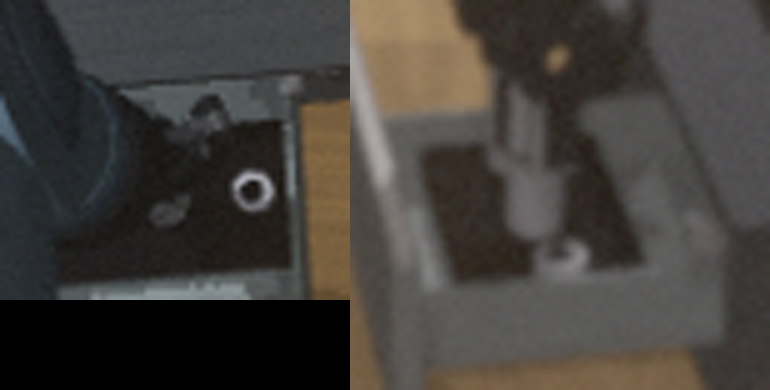

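The socket rests on the rim with its axis at side column 310.2. The pocket should be near 311 to 311.5, so about 2 mm further in x. I lift, shift and try again.

Call:
arm_command(
  plan=[
    {"grip": 1, "linear": [0, 0, 0.003], "spin": 0},
    {"grip": 1, "linear": [0.002, 0.001, 0.003], "spin": 0},
    {"grip": 1, "linear": [0.002, 0.001, 0.003], "spin": 0},
    {"grip": 1, "linear": [0.002, 0.001, 0.003], "spin": 0},
    {"grip": 1, "linear": [0.002, 0.001, 0.001], "spin": 0},
    {"grip": 1, "linear": [0.002, 0.001, -0.001], "spin": 0},
    {"grip": 1, "linear": [0.002, 0.001, -0.003], "spin": 0},
    {"grip": 1, "linear": [0.002, 0.001, -0.003], "spin": 0},
  ],
)

```text
time_s: 11.13
tool_pos: [0.559, 0.0955, 0.0776]
ee_rot: [-3.141, 0.0, 0.498]
force: [-0.3, 1.3, -2.9]
gripper_width: 0.0232
gripper_force: 29.7
```

It is 4 mm below the rim with no contact force, so it has entered. I lower the rest of the way.

Call:
arm_command(
  plan=[
    {"grip": 1, "linear": [0, 0, -0.003], "spin": 0},
    {"grip": 1, "linear": [0, 0, -0.006], "spin": 0},
    {"grip": 1, "linear": [0, 0, -0.008], "spin": 0},
    {"grip": 1, "linear": [0, 0, -0.01], "spin": 0},
    {"grip": 1, "linear": [0, 0, -0.011], "spin": 0},
    {"grip": 1, "linear": [0, 0, -0.011], "spin": 0},
  ],
)

```text
time_s: 11.63
tool_pos: [0.5592, 0.0955, 0.067]
ee_rot: [-3.141, -0.0, 0.498]
force: [1.1, 2.4, -3.8]
gripper_width: 0.0229
gripper_force: 29.6
```

Call:
arm_command(
  plan=[
    {"grip": 1, "linear": [0, 0, -0.001], "spin": 0},
    {"grip": 1, "linear": [0, 0, -0.002], "spin": 0},
    {"grip": 1, "linear": [0, 0, -0.002], "spin": 0},
  ],
)

```text
time_s: 11.88
tool_pos: [0.5598, 0.0956, 0.0663]
ee_rot: [3.142, -0.001, 0.498]
force: [-1.1, 2.2, 4.1]
gripper_width: 0.023
gripper_force: 30.2
```

It is seated on the floor: z 0.066 with 4 N. I release with a partial opening and lift.

Call:
arm_command(
  plan=[
    {"grip": 0.65, "linear": [0, 0, 0], "spin": 0},
    {"grip": 0.6, "linear": [0, 0, 0], "spin": 0},
    {"grip": 0.55, "linear": [0, 0, 0], "spin": 0},
    {"grip": 0.5, "linear": [0, 0, 0], "spin": 0},
    {"grip": 0.5, "linear": [0, 0, 0], "spin": 0},
    {"grip": 0.5, "linear": [0, 0, 0.01], "spin": 0},
    {"grip": 0.5, "linear": [0, 0, 0.03], "spin": 0},
    {"grip": 0.5, "linear": [0, 0, 0.06], "spin": 0},
    {"grip": 0.5, "linear": [0, 0, 0.09], "spin": 0},
    {"grip": 0.5, "linear": [0, 0, 0.12], "spin": 0},
  ],
)

```text
time_s: 12.72
tool_pos: [0.559, 0.095, 0.187]
ee_rot: [-3.141, 0.0, 0.498]
force: [0.5, 0.8, -0.3]
gripper_width: 0.0424
gripper_force: 0.0
```

Call:
arm_command(
  plan=[
    {"grip": 1, "linear": [-0.02, -0.002, 0], "spin": -0.04},
    {"grip": 1, "linear": [-0.05, -0.005, 0], "spin": -0.1},
    {"grip": 1, "linear": [-0.08, -0.009, 0], "spin": -0.16},
    {"grip": 1, "linear": [-0.11, -0.012, 0], "spin": -0.22},
    {"grip": 1, "linear": [-0.12, -0.013, 0], "spin": -0.28},
    {"grip": 1, "linear": [-0.12, -0.013, -0.03], "spin": -0.34},
    {"grip": 1, "linear": [-0.12, -0.013, -0.06], "spin": -0.385},
    {"grip": 1, "linear": [-0.12, -0.013, -0.09], "spin": -0.385},
    {"grip": 1, "linear": [-0.12, -0.013, -0.117], "spin": -0.385},
    {"grip": 1, "linear": [-0.12, -0.013, -0.117], "spin": -0.385},
  ],
)

```text
time_s: 13.55
tool_pos: [0.435, 0.0811, 0.0646]
ee_rot: [3.141, 0.01, 0.113]
force: [-0.5, -0.1, -0.1]
gripper_width: 0.0001
gripper_force: 0.0
```

```bash
python3 - <<'E'
from h import *
T=snapshot('top');S=snapshot('side')
p=readout.sense();t=p['tool_pos'];print(t,p['force'],p['ee_rot'])
a=cv2.resize(T['color'][150:230,190:270,::-1],None,fx=5,fy=5,interpolation=cv2.INTER_CUBIC)
b=cv2.resize(S['color'][125:205,280:355,::-1],None,fx=5,fy=5,interpolation=cv2.INTER_CUBIC)
cv2.imwrite('pics/c7.png',np.hstack([a,b]))
for f in [(.555,.0955),(.558,.096),(.5597,.0955)]: print(proj(T,[[*f,.08]]),proj(S,[[*f,.08]]))
h=cv2.cvtColor(T['color'],cv2.COLOR_RGB2HSV)
M=np.zeros(h.shape[:2],np.uint8);M[200:245,165:275]=(h[200:245,165:275,2]>110)&(h[200:245,165:275,1]<60)
n,l,st,c=cv2.connectedComponentsWithStats(M)
for i in range(1,n):
    if st[i,4]>30: print(st[i],c[i])
    if st[i,4]>100:
        ys,xs=np.where(l==i)
        for u in range(xs.min()+3,xs.max(),20): v=ys[xs==u].max(); print(u,v,onz(T,(u,v+.5),.096))
E
```

```text
[0.43881725 0.08205159 0.0683904 ] [0.40776637 0.21583531 0.36259038] [-3.14153457e+00  1.88620169e-03  1.13198532e-01]
[[223.00508517 204.21495106]] [[307.93725453 144.89232625]]
[[222.88544322 203.05518204]] [[309.1015324  144.76976144]]
[[223.11834962 202.40776486]] [[309.78295317 144.85062422]]
[202 202  10   9  49] [206.51020408 206.06122449]
[208 214  63  20 511] [236.74168297 226.99021526]
211 233 [0.47831519 0.11732219 0.096     ]
231 232 [0.4825084  0.06680589 0.096     ]
251 230 [0.48915002 0.01662307 0.096     ]
```

View pics/c7.png

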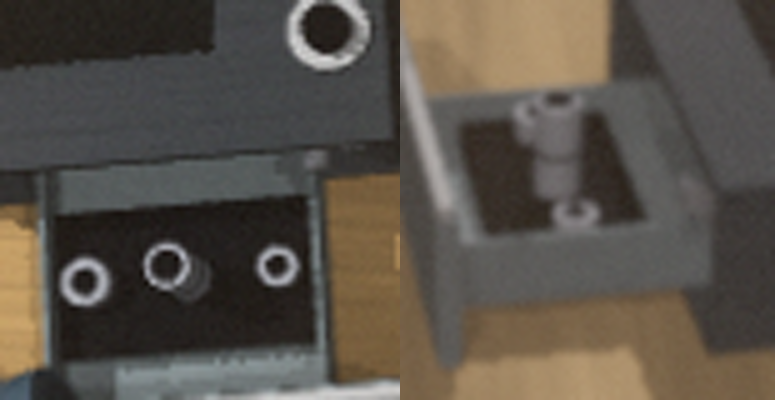

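The socket stands upright in the pocket: top ring at (223.1,202.9) against (222.9,203.1) predicted. The panel face is at x≈0.4805. I now push along the unit's axis.

Call:
arm_command(
  plan=[
    {"grip": 1, "linear": [0.01, 0.0011, 0], "spin": 0},
    {"grip": 1, "linear": [0.018, 0.002, 0], "spin": 0},
    {"grip": 1, "linear": [0.022, 0.0025, 0], "spin": 0},
    {"grip": 1, "linear": [0.025, 0.0028, 0], "spin": 0},
    {"grip": 1, "linear": [0.028, 0.0032, 0], "spin": 0},
    {"grip": 1, "linear": [0.031, 0.0035, 0], "spin": 0},
    {"grip": 1, "linear": [0.034, 0.0039, 0], "spin": 0},
    {"grip": 1, "linear": [0.037, 0.0042, 0], "spin": 0},
    {"grip": 1, "linear": [0.04, 0.0045, 0], "spin": 0},
    {"grip": 1, "linear": [0.043, 0.0049, 0], "spin": 0},
  ],
)

```text
time_s: 14.48
tool_pos: [0.4816, 0.0867, 0.0679]
ee_rot: [3.141, 0.002, 0.113]
force: [-3.5, -1.0, 1.0]
gripper_width: -0.0002
gripper_force: 0.0
```

Call:
arm_command(
  plan=[
    {"grip": 1, "linear": [0.004, 0.0005, 0], "spin": 0},
    {"grip": 1, "linear": [0.008, 0.0009, 0], "spin": 0},
    {"grip": 1, "linear": [0.012, 0.0014, 0], "spin": 0},
    {"grip": 1, "linear": [0.016, 0.0018, 0], "spin": 0},
    {"grip": 1, "linear": [0.02, 0.0023, 0], "spin": 0},
    {"grip": 1, "linear": [0.024, 0.0027, 0], "spin": 0},
    {"grip": 1, "linear": [0.028, 0.0032, 0], "spin": 0},
    {"grip": 1, "linear": [0.032, 0.0036, 0], "spin": 0},
    {"grip": 1, "linear": [0.036, 0.0041, 0], "spin": 0},
    {"grip": 1, "linear": [0.04, 0.0045, 0], "spin": 0},
  ],
)

```text
time_s: 15.32
tool_pos: [0.5222, 0.0913, 0.0679]
ee_rot: [3.141, 0.001, 0.113]
force: [-4.3, -0.2, -1.7]
gripper_width: -0.0003
gripper_force: 0.0
```

Call:
arm_command(
  plan=[
    {"grip": 1, "linear": [0.004, 0.0005, 0], "spin": 0},
    {"grip": 1, "linear": [0.008, 0.0009, 0], "spin": 0},
    {"grip": 1, "linear": [0.012, 0.0014, 0], "spin": 0},
    {"grip": 1, "linear": [0.016, 0.0018, 0], "spin": 0},
    {"grip": 1, "linear": [0.019, 0.0021, 0], "spin": 0},
    {"grip": 1, "linear": [0.022, 0.0025, 0], "spin": 0},
    {"grip": 1, "linear": [0.025, 0.0028, 0], "spin": 0},
    {"grip": 1, "linear": [0.028, 0.0032, 0], "spin": 0},
    {"grip": 1, "linear": [0.031, 0.0035, 0], "spin": 0},
    {"grip": 1, "linear": [0.034, 0.0039, 0], "spin": 0},
  ],
)

```text
time_s: 16.15
tool_pos: [0.5565, 0.0953, 0.0683]
ee_rot: [3.141, 0.0, 0.113]
force: [-5.2, -0.8, -2.2]
gripper_width: 0.0
gripper_force: 0.0
```

Call:
arm_command(
  plan=[
    {"grip": 1, "linear": [0.0015, 0.0002, 0], "spin": 0},
    {"grip": 1, "linear": [0.003, 0.0003, 0], "spin": 0},
    {"grip": 1, "linear": [0.0045, 0.0005, 0], "spin": 0},
    {"grip": 1, "linear": [0.006, 0.0007, 0], "spin": 0},
    {"grip": 1, "linear": [0.0075, 0.0008, 0], "spin": 0},
  ],
)

```text
time_s: 16.57
tool_pos: [0.5638, 0.0961, 0.0684]
ee_rot: [3.142, 0.0, 0.113]
force: [-5.9, -0.8, 0.3]
gripper_width: 0.0004
gripper_force: 0.0
```

Call:
arm_command(
  plan=[
    {"grip": 1, "linear": [0.001, 0.0001, 0], "spin": 0},
    {"grip": 1, "linear": [0.002, 0.0002, 0], "spin": 0},
    {"grip": 1, "linear": [0.003, 0.0003, 0], "spin": 0},
  ],
)

```text
time_s: 16.82
tool_pos: [0.5664, 0.0964, 0.0685]
ee_rot: [3.141, 0.001, 0.113]
force: [-5.6, -1.1, 0.3]
gripper_width: 0.0001
gripper_force: 0.0
```

Call:
arm_command(
  plan=[
    {"grip": 1, "linear": [0.001, 0.0001, 0], "spin": 0},
    {"grip": 1, "linear": [0.002, 0.0002, 0], "spin": 0},
  ],
)

```text
time_s: 16.98
tool_pos: [0.5684, 0.0967, 0.0685]
ee_rot: [3.141, 0.001, 0.113]
force: [-5.8, -0.4, 0.5]
gripper_width: 0.0001
gripper_force: 0.0
```

Call:
arm_command(
  plan=[
    {"grip": 1, "linear": [0.001, 0.0001, 0], "spin": 0},
    {"grip": 1, "linear": [0.002, 0.0002, 0], "spin": 0},
  ],
)

```text
time_s: 17.15
tool_pos: [0.5703, 0.0969, 0.0685]
ee_rot: [3.141, 0.002, 0.113]
force: [-6.3, -1.0, 0.7]
gripper_width: -0.0002
gripper_force: 0.0
```

Call:
arm_command(
  plan=[
    {"grip": 1, "linear": [0.001, 0.0001, 0], "spin": 0},
    {"grip": 1, "linear": [0.002, 0.0002, 0], "spin": 0},
  ],
)

```text
time_s: 17.32
tool_pos: [0.5722, 0.0971, 0.0685]
ee_rot: [3.141, 0.002, 0.113]
force: [-5.9, -2.0, 0.0]
gripper_width: -0.0003
gripper_force: 0.0
```

Call:
arm_command(
  plan=[
    {"grip": 1, "linear": [0.001, 0.0001, 0], "spin": 0},
    {"grip": 1, "linear": [0.002, 0.0002, 0], "spin": 0},
  ],
)

```text
time_s: 17.48
tool_pos: [0.5746, 0.0974, 0.0685]
ee_rot: [3.142, 0.001, 0.113]
force: [-5.3, -1.4, -0.9]
gripper_width: -0.0003
gripper_force: 0.0
```

Call:
arm_command(
  plan=[
    {"grip": 1, "linear": [0.001, 0.0001, 0], "spin": 0},
    {"grip": 1, "linear": [0.002, 0.0002, 0], "spin": 0},
  ],
)

```text
time_s: 17.65
tool_pos: [0.5767, 0.0976, 0.0685]
ee_rot: [-3.142, 0.001, 0.113]
force: [-5.4, -0.3, -0.4]
gripper_width: 0.0002
gripper_force: 0.0
```

Call:
arm_command(
  plan=[
    {"grip": 1, "linear": [0.001, 0.0001, 0], "spin": 0},
    {"grip": 1, "linear": [0.002, 0.0002, 0], "spin": 0},
  ],
)

```text
time_s: 17.82
tool_pos: [0.5791, 0.0979, 0.0685]
ee_rot: [-3.141, -0.0, 0.113]
force: [-4.1, -0.4, -2.0]
gripper_width: 0.0002
gripper_force: 0.0
```

Call:
arm_command(
  plan=[
    {"grip": 1, "linear": [0.001, 0.0001, 0], "spin": 0},
    {"grip": 1, "linear": [0.002, 0.0002, 0], "spin": 0},
  ],
)

```text
time_s: 17.98
tool_pos: [0.5809, 0.0981, 0.0684]
ee_rot: [-3.141, 0.0, 0.113]
force: [-5.8, 0.8, -1.3]
gripper_width: 0.0
gripper_force: 0.0
```

Call:
arm_command(
  plan=[
    {"grip": 1, "linear": [0.001, 0.0001, 0], "spin": 0},
    {"grip": 1, "linear": [0.002, 0.0002, 0], "spin": 0},
  ],
)

```text
time_s: 18.15
tool_pos: [0.5812, 0.0981, 0.0685]
ee_rot: [3.141, 0.004, 0.113]
force: [-11.9, -1.1, 4.7]
gripper_width: 0.0
gripper_force: 0.0
```

Call:
arm_command(
  plan=[
    {"grip": 1, "linear": [0, 0, 0], "spin": 0},
  ],
)

```text
time_s: 18.23
tool_pos: [0.5811, 0.0981, 0.0685]
ee_rot: [3.141, 0.004, 0.113]
force: [-10.0, -0.8, 3.6]
gripper_width: 0.0002
gripper_force: 0.0
```

Call:
arm_command(
  plan=[
    {"grip": 1, "linear": [0.0007, 0.0001, 0], "spin": 0},
    {"grip": 1, "linear": [0.0007, 0.0001, 0], "spin": 0},
  ],
)

```text
time_s: 18.4
tool_pos: [0.5812, 0.0981, 0.0684]
ee_rot: [3.141, 0.006, 0.113]
force: [-10.2, -1.5, 4.1]
gripper_width: -0.0003
gripper_force: 0.0
```

Call:
arm_command(
  plan=[
    {"grip": 1, "linear": [0.0007, 0.0001, 0], "spin": 0},
    {"grip": 1, "linear": [0.0007, 0.0001, 0], "spin": 0},
  ],
)

```text
time_s: 18.57
tool_pos: [0.5812, 0.0981, 0.0683]
ee_rot: [3.141, 0.007, 0.113]
force: [-11.8, -2.5, 5.7]
gripper_width: -0.0003
gripper_force: 0.0
```

It is stiff at about 13 N with no further travel, so it has clicked. I retreat gently.

Call:
arm_command(
  plan=[
    {"grip": 1, "linear": [-0.003, -0.0003, 0], "spin": 0},
    {"grip": 1, "linear": [-0.006, -0.0007, 0], "spin": 0},
    {"grip": 1, "linear": [-0.01, -0.0011, 0], "spin": 0},
    {"grip": 1, "linear": [-0.014, -0.0016, 0], "spin": 0},
    {"grip": 1, "linear": [-0.018, -0.002, 0], "spin": 0},
    {"grip": 1, "linear": [-0.022, -0.0025, 0], "spin": 0},
    {"grip": 1, "linear": [-0.026, -0.003, 0], "spin": 0},
  ],
)

```text
time_s: 19.15
tool_pos: [0.5596, 0.0955, 0.0692]
ee_rot: [-3.141, -0.004, 0.113]
force: [-0.0, -0.3, -0.3]
gripper_width: -0.0003
gripper_force: 0.0
```

Call:
arm_command(
  plan=[
    {"grip": 1, "linear": [-0.02, -0.002, 0], "spin": 0},
    {"grip": 1, "linear": [-0.05, -0.006, 0], "spin": 0},
    {"grip": 1, "linear": [-0.08, -0.009, 0], "spin": 0},
    {"grip": 1, "linear": [-0.11, -0.012, 0], "spin": 0},
    {"grip": 1, "linear": [-0.12, -0.013, 0.03], "spin": 0},
    {"grip": 1, "linear": [-0.12, -0.013, 0.06], "spin": 0},
    {"grip": 1, "linear": [-0.12, -0.013, 0.08], "spin": 0},
    {"grip": 1, "linear": [-0.12, -0.013, 0.08], "spin": 0},
    {"grip": 1, "linear": [-0.12, -0.013, 0.08], "spin": 0},
    {"grip": 1, "linear": [-0.12, -0.013, 0.08], "spin": 0},
  ],
)

```text
time_s: 19.98
tool_pos: [0.4386, 0.0822, 0.1484]
ee_rot: [3.141, -0.001, 0.113]
force: [-0.1, 0.3, 0.1]
gripper_width: 0.0002
gripper_force: 0.0
```

```bash
python3 - <<'E'
from h import *
T=snapshot('top');S=snapshot('side')
p=readout.sense();print(p['tool_pos'],p['force'])
a=cv2.resize(T['color'][100:230,165:280,::-1],None,fx=3,fy=3,interpolation=cv2.INTER_CUBIC)
b=cv2.resize(S['color'][95:225,290:425,::-1],None,fx=3,fy=3,interpolation=cv2.INTER_CUBIC)
cv2.imwrite('pics/c8.png',np.hstack([a,b]))
E
```

```text
[0.43764048 0.08203971 0.14736831] [ 0.91682582  0.66433191 -0.06548114]
```

View pics/c8.png

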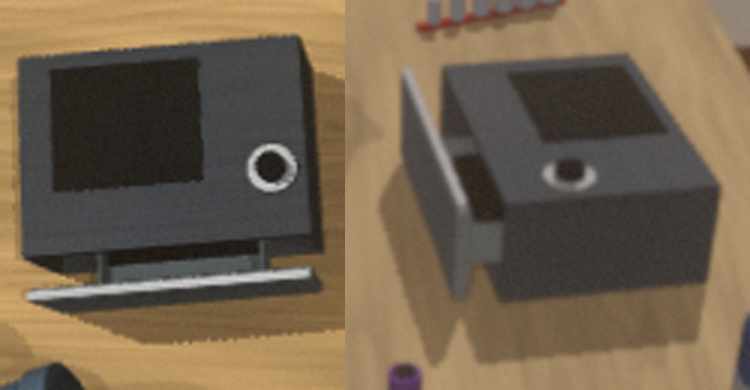

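The panel is back at its original shut position, with its trim at top rows 188 to 200 as at the start, and the arm is clear. I do a last numeric check, then hand in.

```bash
python3 - <<'E'
from h import *
T=snapshot('top')
h=cv2.cvtColor(T['color'],cv2.COLOR_RGB2HSV)
M=np.zeros(h.shape[:2],np.uint8);M[180:210,165:280]=(h[180:210,165:280,2]>110)&(h[180:210,165:280,1]<60)
n,l,st,c=cv2.connectedComponentsWithStats(M);i=1+np.argmax(st[1:,4]);print(st[i],c[i])
if abs(c[i][1]-194.2)<1: print(order.hand_in())
E
```

```text
[174 189  95  11 332] [220.91566265 194.11445783]
the job is handed in; nothing more can be done
None
```

The tray popped out at the button, the tall socket was seen standing upright in its pocket, and the tray was pushed home until it clicked and stayed shut; the job is handed in at about 20 s, and the result was not reported back.

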